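# Set a model maker's dividing ring to its long mark and clamp it

### The arm

A 7-joint arm with a two-finger parallel gripper is mounted at the origin on the work surface. World frame = base frame: x ahead of the robot, y to its left, z up, the work surface at z = 0. Lengths are in m, angles in rad, forces in N, time in s.
With the tool pointing down it reaches from about 0.35 to 0.9 m from the base axis. Payload 8.1 kg.
Tool frame: the origin (TCP) lies midway between the tips of the shut fingers; the grasp point (between the pads) lies 19 mm behind it; z points along the fingers, y is the line along which they close (so a half turn about z gives the same grasp; the last joint's range is limited). The gripper opens to 92 mm and grips with 3 to 60 N. Pads are 19 mm wide; open, the fingers measure 130 mm over their backs; the gripper's body (75 mm by 190 mm) begins 47 mm behind the grasp point.
Start: joints at [-1.248, 0.434, 0.025, 1.573, -0.012, 1.134, -0.075], TCP at [0.258, 0.569, 0.202] pointing down, gripper open.
Joint ranges: [-2.62, 2.62], [-0.44, 2.09], [-1.27, 1.32], [0.08, 2.57], [-1.32, 4.46], [0.12, 2], [-2.74, 2.74]. Speed limits (rad/s): [2.22, 2.22, 3.01, 3.01, 3.14, 3.14, 3.14].

### API

Orientations are given as a rotation vector (axis times angle).
In Python, from cell import arm gives the robot as it stands.
- The arm moves only by the tool arm_command, never from a script. Its arguments are lists of equal length, an entry for each row: "dp": the shift along the tool's x, y, z in units of 25 mm (1.0 is 25 mm), a list of three; "angular": the turn, a rotation vector about the tool's x, y, z in units of 0.15 rad (1.0 is 0.15 rad), a list of three; "claw": the opening, from 0 (shut) to 1 (fully open). In form: {"dp": [[x, y, z], ...], "angular": [[rx, ry, rz], ...], "claw": [claw, ...]}. A call has 1 to 10 rows; each row shifts and turns the commanded pose from where the row before left it, along the tool's axes as they then stand; what a row does not reach is not made up. A row lasts 1/10 s, in which the tool goes at most 50 mm and 8.59 degrees, less where a joint would pass 70% of its speed; a pose out of reach is approached as far as the arm can. A call with a number of a shift or a turn outside -1 to 1 is refused whole. A call with a gripper value outside its range is refused whole. The fingers move at their own pace and stop on an object; "force" is the grip in N (left out, the last holds). Time passes only in rows, so rows that do not move let the fingers close. It gives the time, the measured TCP pose, the force, the opening and the grip force at its end, in the units of the state.
- arm.observe(): the state, without advancing time (a new reading comes with each control period).
- arm.get_image(name): name is "scene" or "top"; returns a dict with "frame" (384x512x3 uint8, red, green, blue), "z_map" (384x512 float32, m along the optical axis (not along the pixel's ray), 0 where there is no reading), "K" (3x3 intrinsics, pixels), "k1" (the pictures are not rectified: a ray, as slopes to the right and down, at radius r is drawn at 1 + k1 r^2 times it, then the intrinsics apply), "R" (3x3) and "t" (3): a world point X has camera coordinates R X + t. Camera axes: x right, y down, z forward; pixel columns grow to the right and rows downward; lengths in m; the calibration is good to about 2 mm. A picture is of the moment at which its call begins.
- arm.sign_off(): hands the job in; it is judged then, once.
The state is a dict: "clock": time; "joints": joint angles; "dq": joint speeds; "joint_efforts": joint torques, N m; "position": TCP position; "ee_rot": TCP orientation; "force": force on the tool from outside, world axes, zero at the start; "ft_torque": the same for the moment, N m; "width": opening from 0.0 (shut) to 1.0 (fully open); "gripper_force": force on a finger pad.
Only numpy, scipy, OpenCV 4.12 (cv2) and the standard library are available. Lean on these libraries where they do the work, as an engineer would, in place of code of your own. Each camera call takes 0.05 s, during which the arm holds its last target. There are 200 camera calls.

### The job

On the black round dividing jig, push the ring's lever around until its pointer lines up with the single long mark of the scale, and only then push the small clamp lever at the jig's edge round, in towards the jig, until it is fully home against its stop. The white model hull riding on the ring has wet glue: do not touch it with the robot, shift it or lift it, and leave the other things on the desk where they are.

Things in the scene. Friction and masses are not known exactly. Their poses are not given: they have to be found in the camera images.
- ring_axis (a point): Centre of the turning aluminium ring (132 mm outside diameter, its top 26 mm above the desk) at the height of its top. The jig's base is a fixed black disc, 254 mm across and 12 mm thick, lying on the desk; its position and yaw vary. The ring turns about the vertical line through this point. The point's x and y axes are the jig's: the clamp sits on the jig's -y side.
- long_mark (a point): The point where the pointer's tip should be: on top of the base (12 mm above the desk), 102.5 mm from ring_axis, just inside the inner end of the long white mark. That mark is 21 mm long and 8 mm wide; the 17 other marks, every 20 degrees round the base, are only 7 mm long and 3 mm wide.
- pointer_tip (a point): Tip of the pointer at the outer end of the ring's lever, 102.5 mm from ring_axis, 18 mm above the desk, 5 mm wide.
- lever_post (a point): Middle of the free part of the upright steel post on the ring's lever, 52 mm above the desk. The post is 12 mm in diameter, stands 88 mm from ring_axis on the same radius as the pointer, and is free from the lever's flat arm (top 22 mm above the desk) up to its top at 75 mm. Pushed sideways with about 2 N it goes round its circle either way and stays where it is left.
- ring (a joint): Angle of the ring, rad, growing counter-clockwise seen from above; at +3.1416 or -3.1416 the pointer is exactly on the long mark, 0 is opposite the mark. It starts between -2.3 and 2.3; stops are at -4 and 4.
- clamp (a joint): Angle of the clamp lever, rad: 0 is open, lever pointing straight out from the jig (along the jig's -y); it grows clockwise seen from above, 1.4 is closed against its stop with the lever lying nearly along the jig's edge (80 degrees round, pointing to the jig's -x side). Starts between 0 and 0.25. It takes about 2 N at the knob and stays where it is left; its stop is rigid, so a few newtons there are enough.
- clamp_knob (a point): Middle of the upright round black knob at the clamp lever's free end, 34 mm above the desk; the knob is 14 mm in diameter, free from 24 to 50 mm above the desk, 45 mm from the pivot.
- clamp_pivot (a point): On the vertical axis of the clamp lever, 26 mm above the desk, 160 mm from ring_axis on the jig's -y side; steel hub 22 mm in diameter.
- hull: White bowl-like plastic model hull, 90 mm across, up to 68 mm above the desk with the two short black tubes on it; stands loose on the ring, turns with it. Origin: centre of its underside, z up. Not to be touched.
- tape_roll: Bystander: roll of paper tape, 76 mm across, 22 mm high, beside the jig. Origin: centre of its underside.
- paint_jar: Bystander: small jar, 38 mm across, 42 mm high, beside the jig. Origin: centre of its underside.
- glue_pot: Bystander: small jar, 36 mm across, 50 mm high, behind the jig. Origin: centre of its underside.
- scissors: Bystander: scissors lying flat, about 200 mm long, right of the jig. Origin: at the pivot, on the desk.
- glue_gun: Bystander: white glue gun lying on its side, about 220 mm long, 36 mm high, far left. Origin: under the barrel.
- screwdriver: Bystander: screwdriver, 170 mm long, lying on the desk to the left. Origin: under its middle.
- brush: Bystander: brush, 190 mm long, lying on the desk far right. Origin: under its middle.

How it is judged:
On the way, in this order (a step that is already met when the one before it is completed fails the run):
1. the pointer is at the long mark (within 6 mm) while the clamp is still open (less than 0.45 rad) (horizontal distance between pointer_tip and long_mark below 0.006 m and value of joint clamp below 0.45 rad), for 0.3 s.
2. the clamp lever is home (over 1.2 of 1.4 rad) with the pointer at the mark (horizontal distance between pointer_tip and long_mark below 0.006 m and value of joint clamp above 1.2 rad), for 0.2 s.
At the end, for the whole second after the job is handed in: The pointer's tip is within 6 mm of the long mark's point (about 3.4 degrees), the clamp lever is beyond 1.2 rad (stop at 1.4), the ring is at rest and the hull still stands in the ring's centre (within 15 mm, upright) (all of step 2 and velocity of joint ring between -0.05 and 0.05 rad/s and distance of hull from where it was at the start of the episode below 0.015 m and angle between hull's own z axis and vertical below 0.15 rad); the robot touches nothing.
It fails at once if the clamp is pushed more than half-way while the pointer is not at the mark (value of joint clamp above 0.7 rad and not (horizontal distance between pointer_tip and long_mark below 0.006 m)).
It fails at once if the hull is touched by the robot (contact force between any of the fingers, the arm and hull above 0.5 N).
It fails at once if the hull is shifted by over 15 mm, lifted or tipped (not (distance of hull from where it was at the start of the episode below 0.015 m and angle between hull's own z axis and vertical below 0.15 rad)).
It fails at once if another thing on the desk is moved by over 25 mm (distance of any of tape_roll, paint_jar, glue_pot, scissors, glue_gun, screwdriver, brush from where it was at the start of the episode above 0.025 m).
It also fails if it takes over 72 s, if anything falls off the work surface, if the arm or the gripper's body presses on something with over 40 N, if the wrist force passes 120 N, or if a joint passes its speed limit or range.

## Working session

There is one attempt and no reset: what is moved stays moved. The work goes in short steps, Python scripts to look and compute and a tool call to move; the robot and the scene stay as the last step left them, time stands still between calls to the robot, and variables do not carry over. Pictures are saved under pics/ and viewed, at most 12 in all, crops included, and the job is handed in when it is done.

Besides the shell and the picture viewer there is one more tool, called after ">>>" by a JSON object that holds its "op" and its "data". arm_command: Moves the arm, as the interface text tells. Its arguments: {"type":"object","properties":{"dp":{"type":"array","items":{"type":"array","items":{"type":"number"}}},"angular":{"type":"array","items":{"type":"array","items":{"type":"number"}}},"claw":{"type":"array","items":{"type":"number"}},"force":{"type":"number"}},"required":["dp","angular","claw"]}

```bash
mkdir -p pics; ls
cat > h.py <<'E'
import numpy as np, cv2
from cell import arm
def save(im,n): cv2.imwrite('pics/'+n,cv2.cvtColor(im,cv2.COLOR_RGB2BGR))
def rays(c,uv):
    uv=np.atleast_2d(uv).astype(float); K=c['K']
    d=np.stack([(uv[:,0]-K[0,2])/K[0,0],(uv[:,1]-K[1,2])/K[1,1]],1); s=d.copy()
    for _ in range(20): s=d/(1+c['k1']*(s**2).sum(1,keepdims=True))
    R=np.array(c['R']);t=np.array(c['t'])
    return -R.T@t, np.c_[s,np.ones(len(s))]@R
def onplane(c,uv,z):
    o,d=rays(c,uv); return o+d*((z-o[2])/d[:,2])[:,None]
def cloud(c):
    v,u=np.mgrid[0:384,0:512]; o,d=rays(c,np.c_[u.ravel(),v.ravel()])
    return (o+d*np.asarray(c['z_map']).reshape(-1,1)).reshape(384,512,3)
def proj(c,X):
    p=np.atleast_2d(X)@np.array(c['R']).T+np.array(c['t']); s=p[:,:2]/p[:,2:]
    s=s*(1+c['k1']*(s**2).sum(1,keepdims=True)); K=c['K']
    return s*[K[0,0],K[1,1]]+[K[0,2],K[1,2]]
E
python3 - <<'E'
from h import *
import pickle
for n in ('top','scene'):
    c=arm.get_image(n); pickle.dump(c,open(n+'.pkl','wb')); save(cv2.resize(c['frame'],(768,576),interpolation=cv2.INTER_CUBIC),n+'0.png')
    R=np.array(c['R']);print(n,-R.T@np.array(c['t']),R[2],c['k1'])
print(arm.observe())
E
```

```text
pics
top [0.38853992 0.00725723 1.17182456] [ 0.19846418  0.00387638 -0.98010048] -0.06186379139985244
scene [ 1.07883176 -0.82460499  0.93101201] [-0.35846249  0.6554236  -0.66477406] -0.06814339272834774
{'clock': 0.1, 'joints': array([-1.2476186 ,  0.43513524,  0.02500121,  1.57401621, -0.01160821,
        1.13399791, -0.0750877 ]), 'dq': array([ 4.37814320e-04, -2.43851666e-03, -5.18486116e-04, -2.03093941e-03,
        6.45989700e-04,  9.88502812e-04,  9.86368414e-05]), 'joint_efforts': array([ 2.85086360e-03, -6.69126105e+01,  9.87635292e-01, -3.15145040e+01,
       -6.06117980e-02,  3.76404205e-02,  4.51893413e-05]), 'position': array([0.25800117, 0.56871533, 0.20093111]), 'ee_rot': array([-6.63865673e-01, -3.07047701e+00,  2.20134717e-03]), 'force': array([ 0.07226394, -0.5069425 ,  0.28052723]), 'ft_torque': array([0.01651195, 0.06494966, 0.00500018]), 'gripper_force': 0.0, 'width': 0.9997484303605323}
```

View pics/top0.png

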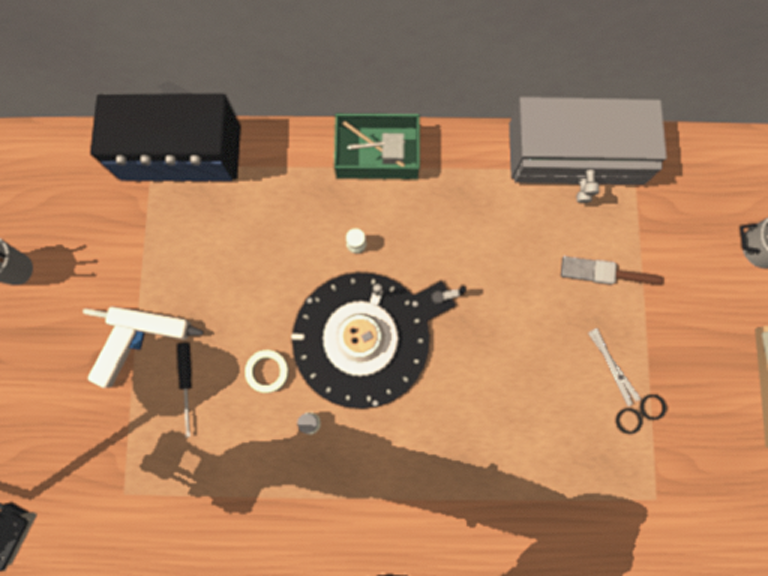

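View pics/scene0.png

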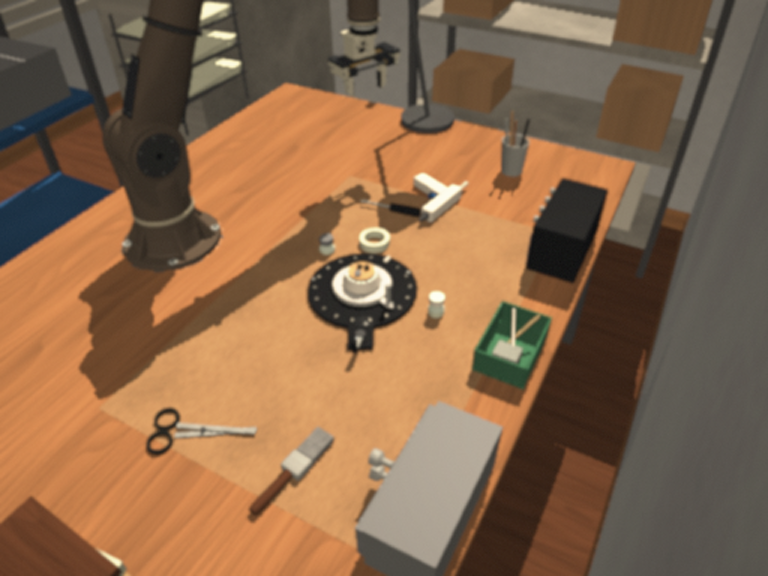

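The top view shows the jig centred near (361,340), with the long mark at (297,337), the post near (377,293), the clamp hub near (437,296) and the knob near (462,291). The tape is at (267,371), the jar at (308,423) and the pot at (356,240). Next I'll measure these.

Run:
```python
from h import *
import pickle
c=pickle.load(open('top.pkl','rb'))
f=c['frame']; P=cloud(c)
hsv=cv2.cvtColor(f,cv2.COLOR_RGB2HSV)
# base disc: fit circle to dark outer contour
guess=onplane(c,[361/1.5,340/1.5],.012)[0]; print('guess',guess)
dark=(f.max(2)<70)&(abs(P[...,2]-.012)<.012)
v,u=np.nonzero(dark); X=onplane(c,np.c_[u,v],.012)[:,:2]
X=X[np.hypot(*(X-guess[:2]).T)<.15]
cen=guess[:2]
for _ in range(10):
    a=np.arctan2(*(X-cen).T[::-1]); r=np.hypot(*(X-cen).T)
    b=((a+np.pi)/(2*np.pi)*72).astype(int)%72
    E=np.array([X[b==k][r[b==k].argmax()] for k in range(72) if (b==k).any()])
    ee=np.hypot(*(E-cen).T); E=E[abs(ee-np.median(ee))<.006]
    A=np.c_[2*E,np.ones(len(E))]; s=np.linalg.lstsq(A,(E**2).sum(1),rcond=None)[0]; cen=s[:2]
print('disc',cen,np.sqrt(s[2]+cen@cen),len(E))
# bright blobs on base
Xb=onplane(c,np.stack(np.meshgrid(np.arange(512),np.arange(384)),-1).reshape(-1,2),.012)[:,:2].reshape(384,512,2)
rr=np.hypot(*(Xb-cen).transpose(2,0,1))
m=((f.min(2)>110)&(rr>.075)&(rr<.128)).astype(np.uint8)
n,l,st,ct=cv2.connectedComponentsWithStats(m)
for k in range(1,n):
    d=onplane(c,ct[k],.012)[0,:2]-cen; print(st[k,4],ct[k].round(1),'r%.4f ang%.1f'%(np.hypot(*d),np.degrees(np.arctan2(d[1],d[0]))), P[int(ct[k][1]),int(ct[k][0])].round(3))
print('z high near jig')
for nm,(u,v) in dict(post=(377,293),hub=(437,296),knob=(462,291),pot=(356,240),jar=(308,423),tape=(267,371)).items():
    u=int(u/1.5);v=int(v/1.5); w=P[v-4:v+5,u-4:u+5].reshape(-1,3); print(nm,w[w[:,2].argmax()].round(4),np.median(w[:,2]))
x0,y0=185,170
crop=f[y0:y0+110,x0:x0+140]; save(cv2.resize(crop,None,fx=5.4,fy=5.4,interpolation=cv2.INTER_CUBIC),'crop1.png')
s=pickle.load(open('scene.pkl','rb')); save(cv2.resize(s['frame'][150:250,190:300],None,fx=6,fy=6,interpolation=cv2.INTER_CUBIC)[:600],'crop2.png')
```

```text
guess [0.52904642 0.05531624 0.012     ]
disc [0.53157103 0.05603673] 0.12286644934253564 65
5 [234.6 186.8] r0.1102 ang9.5 [0.642 0.076 0.016]
5 [248.4 187.2] r0.1099 ang-10.6 [0.64  0.037 0.01 ]
5 [221.6 190.8] r0.1111 ang29.1 [0.63  0.112 0.014]
51 [250.3 195.5] r0.0885 ang-17.0 [0.611 0.03  0.047]
5 [260.6 192.2] r0.1087 ang-30.0 [0.626 0.003 0.015]
9 [206. 200.] r0.1196 ang53.8 [0.603 0.153 0.01 ]
2 [211.  199.5] r0.1098 ang48.9 [0.606 0.139 0.01 ]
5 [270.8 201.4] r0.1074 ang-50.4 [ 0.601 -0.025  0.01 ]
9 [276. 202.] r0.1179 ang-55.4 [ 0.598 -0.041  0.013]
4 [203.5 210.5] r0.1104 ang68.2 [0.574 0.16  0.015]
4 [277.5 213.5] r0.1071 ang-71.0 [ 0.568 -0.044  0.014]
38 [197.7 224.1] r0.1173 ang88.4 [0.535 0.175 0.014]
5 [279.8 226.6] r0.1076 ang-90.7 [ 0.532 -0.049  0.014]
5 [202.2 237.6] r0.1088 ang108.0 [0.499 0.16  0.016]
6 [277.  240.5] r0.1075 ang-111.4 [ 0.493 -0.044  0.015]
7 [208. 250.] r0.1095 ang127.7 [0.465 0.143 0.013]
6 [270.  252.5] r0.1084 ang-131.5 [ 0.461 -0.025  0.011]
5 [218.6 259.2] r0.1078 ang147.9 [0.441 0.115 0.014]
4 [258.5 260.5] r0.1063 ang-151.7 [0.439 0.007 0.011]
4 [231.5 264.5] r0.1074 ang168.1 [0.428 0.079 0.016]
6 [245.5 265. ] r0.1071 ang-171.7 [0.426 0.042 0.014]
12 [249.5 268.5] r0.1181 ang-167.1 [0.418 0.031 0.014]
z high near jig
post [0.6118 0.0271 0.0814] 0.0201216844487635
hub [ 0.6039 -0.0785  0.03  ] 0.023584413332954357
knob [ 0.6215 -0.1302  0.0551] 0.0035821305937489
pot [0.7054 0.0722 0.0552] 0.04916618975321807
jar [0.3795 0.1516 0.0471] 0.04171309456456096
tape [0.4722 0.2231 0.0051] 0.0008995743079904805
```

View pics/crop1.png

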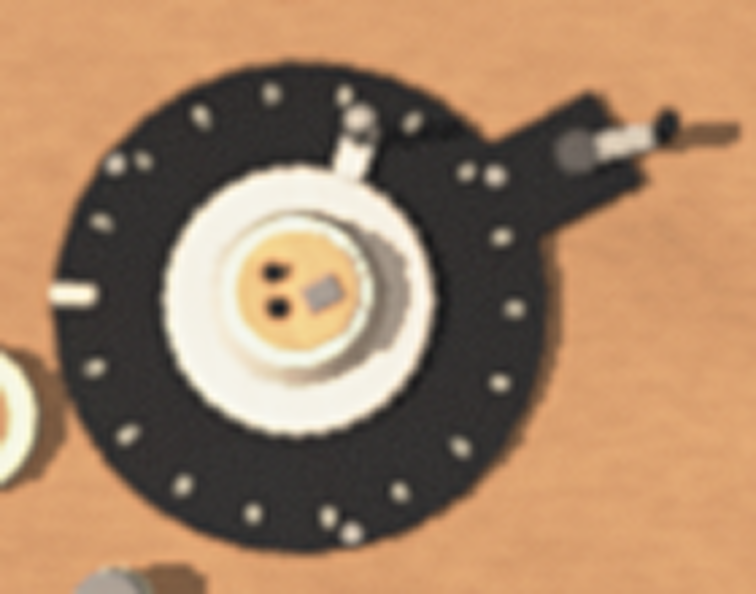

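View pics/crop2.png

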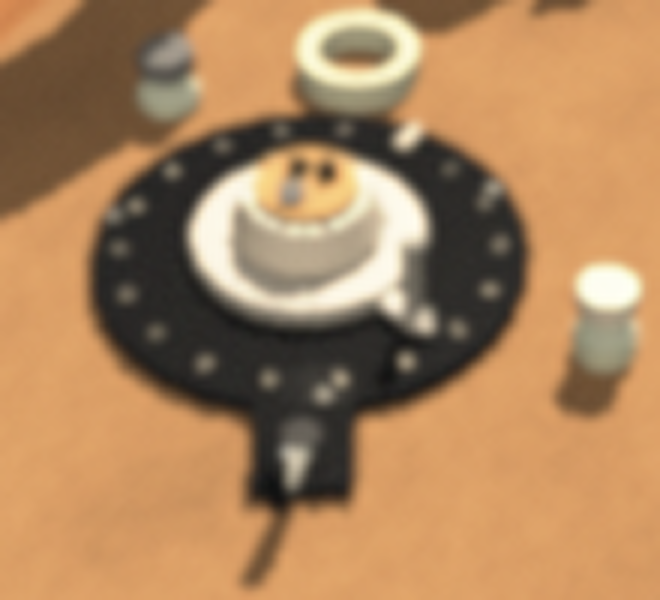

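The crops show the post top at about (251.3,191.3) px, the knob top at (308.5,192.6) and the hub at (291.5,197.8) in the top image. I'll refine these using the known radii.

```bash
cat > meas.py <<'E'
from h import *
def fitc(E):
    s=np.linalg.lstsq(np.c_[2*E,np.ones(len(E))],(E**2).sum(1),rcond=None)[0]; return s[:2],np.sqrt(s[2]+s[:2]@s[:2])
def jig(c,skip=()):
    f=c['frame']; g=np.array([.5315,.056])
    m=(f.min(2)>110).astype(np.uint8); n,l,st,ct=cv2.connectedComponentsWithStats(m)
    Q=onplane(c,ct,.012)[:,:2]; r=np.hypot(*(Q-g).T)
    S=Q[(st[:,4]>=3)&(st[:,4]<=8)&(r>.102)&(r<.115)]
    L=Q[(st[:,4]>=25)&(st[:,4]<=60)&(abs(r-.117)<.004)]
    return S,L
E
python3 - <<'E'
from meas import *
import pickle
c=pickle.load(open('top.pkl','rb')); s=pickle.load(open('scene.pkl','rb'))
S,L=jig(c); cen,R=fitc(S); L=L[0]
print('cen',cen,'R',R,len(S),'res',abs(np.hypot(*(S-cen).T)-R).max())
ang=lambda d:np.degrees(np.arctan2(d[1],d[0]))
am=np.degrees(np.arctan2(*(S-cen).T[::-1])); off=np.angle(np.exp(1j*np.radians(am*18)).mean(),deg=True)/18
print('grid phase',off%20,'long',ang(L-cen),np.hypot(*(L-cen)))
for nm,uv,z in (('post',(251.3,191.3),.075),('knob',(308.5,192.6),.05),('hub',(291.5,197.8),.03)):
    X=onplane(c,uv,z)[0]; d=X[:2]-cen; print(nm,X.round(4),'r %.4f ang %.1f'%(np.hypot(*d),ang(d)),'scene px',proj(s,X).round(1))
print('scene px cen', proj(s,np.r_[cen,.026]), [proj(s,np.r_[L,.012])])
E
```

```text
cen [0.53280848 0.05732622] R 0.10862974533639187 16 res 0.0015679116103409496
grid phase 8.67385833014626 long 88.89682783114544 0.11719699250352542
post [0.615  0.0264 0.075 ] r 0.0878 ang -20.6 scene px [[258.2 189.8]]
knob [ 0.6181 -0.1268  0.05  ] r 0.2029 ang -65.1 scene px [[235.1 226.3]]
hub [ 0.6073 -0.0826  0.03  ] r 0.1585 ang -62.0 scene px [[239.7 220.4]]
scene px cen [[241.37188431 187.84756411]] [array([[258.1783911 , 172.07115699]])]
```

Centre is (0.533, 0.057) and the long mark is at 88.7°. The post is at -20.6° (r 87.8 mm, expected 88). The pivot is at -62° (158.5 mm, expected 160) and the knob is 44 mm from it (expected 45), so the sizes check out. I'll go above the post first.

>>> {"op": "arm_command", "data": {"dp": [[-1, -0.63, 0], [-1, -0.63, 0], [-1, -0.63, 0], [-1, -0.63, 0], [-1, -0.63, 0], [-1, -0.63, 0], [-1, -0.63, 0], [-1, -0.63, 0], [-1, -0.63, 0], [-1, -0.63, 0]], "angular": [[0, 0, 0], [0, 0, 0], [0, 0, 0], [0, 0, 0], [0, 0, 0], [0, 0, 0], [0, 0, 0], [0, 0, 0], [0, 0, 0], [0, 0, 0]], "claw": [0.6, 0.6, 0.6, 0.6, 0.6, 0.6, 0.6, 0.6, 0.6, 0.6], "force": 5}}

```text
clock: 1.1
position: [0.4211, 0.3212, 0.2014]
ee_rot: [-0.664, -3.07, 0.001]
force: [1.3, 0.2, 0.6]
width: 0.599
gripper_force: 0.0
```

>>> {"op": "arm_command", "data": {"dp": [[-1, -0.63, 0], [-1, -0.63, 0], [-1, -0.63, 0], [-1, -0.63, 0], [-1, -0.63, 0], [-1, -0.63, 0], [-1, -0.63, 0], [-1, -0.63, 0], [-1, -0.63, 0], [-1, -0.63, 0]], "angular": [[0, 0, 0], [0, 0, 0], [0, 0, 0], [0, 0, 0], [0, 0, 0], [0, 0, 0], [0, 0, 0], [0, 0, 0], [0, 0, 0], [0, 0, 0]], "claw": [0.6, 0.6, 0.6, 0.6, 0.6, 0.6, 0.6, 0.6, 0.6, 0.6]}}

```text
clock: 2.1
position: [0.5836, 0.0747, 0.2013]
ee_rot: [-0.664, -3.07, 0.0]
force: [-0.1, -0.1, 0.8]
width: 0.6
gripper_force: 0.0
```

>>> {"op": "arm_command", "data": {"dp": [[-1, -0.63, 0], [-1, -0.63, 0], [0, 0, 0], [0, 0, 0], [0, 0, 0], [0, 0, 0], [0, 0, 0], [0, 0, 0], [0, 0, 0], [0, 0, 0]], "angular": [[0, 0, 0.9], [0, 0, 0.9], [0, 0, 0.9], [0, 0, 0.9], [0, 0, 0.9], [0, 0, 0.9], [0, 0, 0.9], [0, 0, 0.9], [0, 0, 0.9], [0, 0, 0.9]], "claw": [0.6, 0.6, 0.6, 0.6, 0.6, 0.6, 0.6, 0.6, 0.6, 0.6]}}

```text
clock: 3.1
position: [0.6121, 0.0245, 0.2012]
ee_rot: [-2.442, -1.975, 0.001]
force: [-0.1, 0.6, 0.5]
width: 0.603
gripper_force: 0.0
```

>>> {"op": "arm_command", "data": {"dp": [[0, 0, 0], [0, 0, 0], [0, 0, 0], [0, 0, 0], [0, 0, 0], [0, 0, 0], [0, 0, 0], [0, 0, 0], [0, 0, 0], [0, 0, 0]], "angular": [[0, 0, 0.9], [0, 0, 0.9], [0, 0, 0.9], [0, 0, 0.9], [0, 0, 0.9], [0, 0, 0.9], [0, 0, 0.9], [0, 0, 0.9], [0, 0, 0.9], [0, 0, 0.9]], "claw": [0.6, 0.6, 0.6, 0.6, 0.6, 0.6, 0.6, 0.6, 0.6, 0.6]}}

```text
clock: 4.1
position: [0.6121, 0.0247, 0.2013]
ee_rot: [-3.141, -0.016, 0.001]
force: [0.5, -0.2, 0.2]
width: 0.599
gripper_force: 0.0
```

```bash
cat > st.py <<'E'
from h import *
import sys
from scipy.spatial.transform import Rotation as Ro
o=arm.observe(); M=Ro.from_rotvec(o['ee_rot']).as_matrix(); p=o['position']
print('t',o['clock'],'pos',p.round(4),'yaw_y %.1f'%np.degrees(np.arctan2(M[1,1],M[0,1])),'z',M[:,2].round(3),'j',o['joints'].round(2),'F',o['force'].round(1),'w %.3f gf %.1f'%(o['width'],o['gripper_force']))
if len(sys.argv)>1:
    T=np.array(list(map(float,sys.argv[1:5]))); print('tool units',(M.T@(T[:3]-p)/.025).round(3),'rz units',((-(np.radians(T[3])-np.arctan2(M[1,1],M[0,1]))+np.pi)%(2*np.pi)-np.pi)/.15)
E
python3 st.py .6152 .0264 .037 -110.6
```

```text
t 4.1 pos [0.6121 0.0247 0.2013] yaw_y -89.4 z [-0.001  0.    -1.   ] j [-0.72  0.54  0.93  1.65 -0.46  1.18 -1.25] F [ 0.5 -0.2  0.2] w 0.599 gf 0.0
tool units [ 0.128 -0.068  6.572] rz units 2.465964987403234
```

>>> {"op": "arm_command", "data": {"dp": [[0.13, -0.07, 0], [0, 0, 0], [0, 0, 0], [0, 0, 0.9], [0, 0, 0.9], [0, 0, 0.9], [0, 0, 0.9], [0, 0, 0.9], [0, 0, 0.9], [0, 0, 0.9]], "angular": [[0, 0, 0.82], [0, 0, 0.82], [0, 0, 0.82], [0, 0, 0], [0, 0, 0], [0, 0, 0], [0, 0, 0], [0, 0, 0], [0, 0, 0], [0, 0, 0]], "claw": [0.5, 0.5, 0.5, 0.5, 0.5, 0.5, 0.5, 0.5, 0.5, 0.5]}}

```text
clock: 5.1
position: [0.6153, 0.0265, 0.0428]
ee_rot: [3.093, -0.552, -0.001]
force: [0.2, -0.0, -0.2]
width: 0.5
gripper_force: 0.0
```

```bash
python3 st.py .6152 .0264 .037 -110.6
python3 - <<'E'
from h import *
c=arm.get_image('scene'); save(cv2.resize(c['frame'][120:250,180:330],None,fx=4.5,fy=4.5,interpolation=cv2.INTER_CUBIC),'c3.png')
E
```

```text
t 5.1 pos [0.6153 0.0265 0.0428] yaw_y -110.2 z [-0.001 -0.    -1.   ] j [-0.68  0.74  0.87  1.81 -0.7   0.94 -1.42] F [ 0.2 -0.  -0.2] w 0.500 gf 0.0
tool units [-0.003  0.004  0.234] rz units 0.042910382473646536
```

View pics/c3.png

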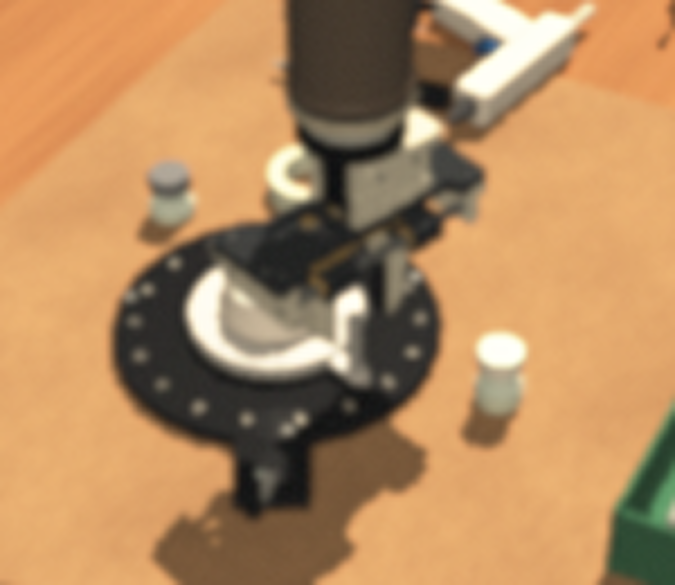

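The fingers straddle the post, at about (350,320) in the crop, clear of the hull. Closing gently.

>>> {"op": "arm_command", "data": {"dp": [[0, 0, 0.2], [0, 0, 0], [0, 0, 0], [0, 0, 0], [0, 0, 0], [0, 0, 0], [0, 0, 0]], "angular": [[0, 0, 0], [0, 0, 0], [0, 0, 0], [0, 0, 0], [0, 0, 0], [0, 0, 0], [0, 0, 0]], "claw": [0.35, 0.2, 0.1, 0.05, 0.05, 0.05, 0.05], "force": 5}}

```text
clock: 5.85
position: [0.6162, 0.0263, 0.0398]
ee_rot: [-3.092, 0.552, -0.002]
force: [-0.6, 0.1, 6.3]
width: 0.126
gripper_force: 5.0
```

```bash
python3 st.py .6152 .0264 .037 -110.6
```

```text
t 5.85 pos [0.6162 0.0263 0.0398] yaw_y -110.2 z [ 0.001  0.    -1.   ] j [-0.68  0.74  0.87  1.81 -0.7   0.93 -1.41] F [-0.6  0.1  6.3] w 0.126 gf 5.0
tool units [-0.039  0.009  0.112] rz units 0.041900482228397117
```

>>> {"op": "arm_command", "data": {"dp": [[0, 0, -0.12], [0, 0, 0], [0, 0, 0]], "angular": [[0, 0, 0], [0, 0, 0], [0, 0, 0]], "claw": [0.05, 0.05, 0.05]}}

```text
clock: 6.15
position: [0.6154, 0.0266, 0.042]
ee_rot: [-3.093, 0.552, 0.001]
force: [0.6, 0.6, -1.5]
width: 0.12
gripper_force: 5.0
```

>>> {"op": "arm_command", "data": {"dp": [[-0.007, -0.215, 0], [-0.007, -0.215, 0], [-0.007, -0.215, 0], [-0.007, -0.215, 0], [-0.007, -0.215, 0], [-0.007, -0.215, 0], [-0.007, -0.215, 0], [-0.007, -0.215, 0], [-0.007, -0.215, 0], [-0.007, -0.215, 0]], "angular": [[0, 0, -0.407], [0, 0, -0.407], [0, 0, -0.407], [0, 0, -0.407], [0, 0, -0.407], [0, 0, -0.407], [0, 0, -0.407], [0, 0, -0.407], [0, 0, -0.407], [0, 0, -0.407]], "claw": [0.05, 0.05, 0.05, 0.05, 0.05, 0.05, 0.05, 0.05, 0.05, 0.05]}}

```text
clock: 7.15
position: [0.6175, 0.0783, 0.0419]
ee_rot: [3.114, 0.405, -0.002]
force: [-1.1, -3.0, -0.2]
width: 0.122
gripper_force: 5.0
```

```bash
cat > tgt.py <<'E'
import numpy as np,subprocess,sys
from cell import arm
p=arm.observe()['position'][:2]-[.5328,.0573]
print('r %.4f ang %.2f'%(np.hypot(*p),np.degrees(np.arctan2(p[1],p[0]))))
E
python3 st.py; python3 tgt.py
```

```text
t 7.15 pos [0.6175 0.0783 0.0419] yaw_y -75.2 z [-0.001 -0.001 -1.   ] j [-0.67  0.69  0.72  1.78 -0.57  0.89 -1.01] F [-1.1 -3.  -0.2] w 0.122 gf 5.0
r 0.0873 ang 13.92
```

Tracking well, so I'll continue.

>>> {"op": "arm_command", "data": {"dp": [[-0.007, -0.215, 0], [-0.007, -0.215, 0], [-0.007, -0.215, 0], [-0.007, -0.215, 0], [-0.007, -0.215, 0], [-0.007, -0.215, 0], [-0.007, -0.215, 0], [-0.007, -0.215, 0], [-0.007, -0.215, 0], [-0.007, -0.215, 0]], "angular": [[0, 0, -0.407], [0, 0, -0.407], [0, 0, -0.407], [0, 0, -0.407], [0, 0, -0.407], [0, 0, -0.407], [0, 0, -0.407], [0, 0, -0.407], [0, 0, -0.407], [0, 0, -0.407]], "claw": [0.05, 0.05, 0.05, 0.05, 0.05, 0.05, 0.05, 0.05, 0.05, 0.05]}}

```text
clock: 8.15
position: [0.5893, 0.1226, 0.0419]
ee_rot: [2.849, 1.322, -0.002]
force: [-0.6, -3.1, -2.0]
width: 0.126
gripper_force: 5.0
```

>>> {"op": "arm_command", "data": {"dp": [[-0.007, -0.215, 0], [-0.007, -0.215, 0], [-0.007, -0.215, 0], [-0.007, -0.215, 0], [-0.007, -0.215, 0], [-0.007, -0.215, 0], [-0.007, -0.215, 0], [-0.007, -0.215, 0], [-0.007, -0.215, 0], [0, 0, 0]], "angular": [[0, 0, -0.407], [0, 0, -0.407], [0, 0, -0.407], [0, 0, -0.407], [0, 0, -0.407], [0, 0, -0.407], [0, 0, -0.407], [0, 0, -0.407], [0, 0, -0.407], [0, 0, 0]], "claw": [0.05, 0.05, 0.05, 0.05, 0.05, 0.05, 0.05, 0.05, 0.05, 0.05]}}

```text
clock: 9.15
position: [0.5452, 0.1422, 0.0419]
ee_rot: [-2.385, -2.044, 0.003]
force: [-2.2, -4.6, -0.4]
width: 0.127
gripper_force: 5.0
```

```bash
python3 tgt.py; python3 st.py .5348 .1453 .042 -1.3
```

```text
r 0.0858 ang 81.70
t 9.15 pos [0.5452 0.1422 0.0419] yaw_y -8.8 z [-0.002 -0.001 -1.   ] j [-0.64  0.54  0.41  1.92 -0.31  0.74 -0.21] F [-2.2 -4.6 -0.4] w 0.127 gf 5.0
tool units [ 0.059 -0.429 -0.005] rz units -0.8733641021127377
```

>>> {"op": "arm_command", "data": {"dp": [[0.03, -0.215, 0], [0.03, -0.215, 0], [0, 0, 0], [0, 0, 0]], "angular": [[0, 0, -0.43], [0, 0, -0.43], [0, 0, 0], [0, 0, 0]], "claw": [0.05, 0.05, 0.05, 0.05]}}

```text
clock: 9.55
position: [0.5353, 0.1442, 0.0419]
ee_rot: [2.252, 2.189, -0.004]
force: [-0.6, -6.1, 0.4]
width: 0.128
gripper_force: 5.0
```

>>> {"op": "arm_command", "data": {"dp": [[0, 0, 0], [0, 0, 0], [0, 0, 0], [0, 0, -0.5], [0, 0, -1], [0, 0, -1], [0, 0, -1], [0, 0, -1], [0, 0, -1], [0, 0, -1]], "angular": [[0, 0, 0], [0, 0, 0], [0, 0, 0], [0, 0, 0], [0, 0, 0], [0, 0, 0], [0, 0, 0], [0, 0, 0], [0, 0, 0], [0, 0, 0]], "claw": [0.25, 0.4, 0.5, 0.5, 0.5, 0.5, 0.5, 0.5, 0.5, 0.5]}}

```text
clock: 10.55
position: [0.5358, 0.1465, 0.2068]
ee_rot: [2.249, 2.193, 0.002]
force: [0.5, 1.0, 0.2]
width: 0.5
gripper_force: 0.0
```

```bash
python3 tgt.py; python3 st.py .6181 -.1268 .1 13.4
```

```text
r 0.0893 ang 88.09
t 10.55 pos [0.5358 0.1465 0.2068] yaw_y -1.4 z [ 0.001  0.001 -1.   ] j [-0.71  0.33  0.46  1.77 -0.16  1.08 -0.22] F [0.5 1.  0.2] w 0.500 gf 0.0
tool units [-10.849   3.561   4.27 ] rz units -1.7258511781672148
```

>>> {"op": "arm_command", "data": {"dp": [[-1, 0.324, 0], [-1, 0.324, 0], [-1, 0.324, 0], [-1, 0.324, 0], [-1, 0.324, 0], [-1, 0.324, 0], [-1, 0.324, 0], [-1, 0.324, 0], [-1, 0.324, 0], [-1, 0.324, 0]], "angular": [[0, 0, 0], [0, 0, 0], [0, 0, 0], [0, 0, 0], [0, 0, 0], [0, 0, 0], [0, 0, 0], [0, 0, 0], [0, 0, 0], [0, 0, 0]], "claw": [0.5, 0.5, 0.5, 0.5, 0.5, 0.5, 0.5, 0.5, 0.5, 0.5]}}

```text
clock: 11.55
position: [0.6109, -0.1064, 0.2058]
ee_rot: [2.248, 2.194, 0.001]
force: [-0.0, 0.4, -0.4]
width: 0.499
gripper_force: 0.0
```

>>> {"op": "arm_command", "data": {"dp": [[-0.85, 0.32, 0], [0, 0, 0], [0, 0, 0]], "angular": [[0, 0, -0.57], [0, 0, -0.57], [0, 0, -0.58]], "claw": [0.5, 0.5, 0.5]}}

```text
clock: 11.85
position: [0.6181, -0.1281, 0.2056]
ee_rot: [1.945, 2.466, 0.0]
force: [0.3, 0.1, -0.1]
width: 0.501
gripper_force: 0.0
```

```bash
python3 st.py .6181 -.1268 .034 13.4
python3 - <<'E'
from h import *
import pickle
c=arm.get_image('top'); pickle.dump(c,open('top2.pkl','wb')); save(cv2.resize(c['frame'][165:285,180:330],None,fx=5,fy=5,interpolation=cv2.INTER_CUBIC),'c4.png')
for a in (88.7,):
    X=np.r_[.5328+.1025*np.cos(np.radians(a)),.0573+.1025*np.sin(np.radians(a)),.018]; print((proj(c,X)-[180,165])*5)
    X=np.r_[.5328+.088*np.cos(np.radians(a)),.0573+.088*np.sin(np.radians(a)),.075]; print((proj(c,X)-[180,165])*5)
E
```

```text
t 11.85 pos [ 0.6181 -0.1281  0.2056] yaw_y 13.5 z [ 0.001 -0.    -1.   ] j [-0.18  0.46  0.45  1.58 -0.21  1.15  0.55] F [ 0.3  0.1 -0.1] w 0.501 gf 0.0
tool units [0.053 0.009 6.864] rz units 0.006601114314482478
[[111.49555868 293.7956126 ]]
[[125.35169582 280.69824392]]
```

View pics/c4.png

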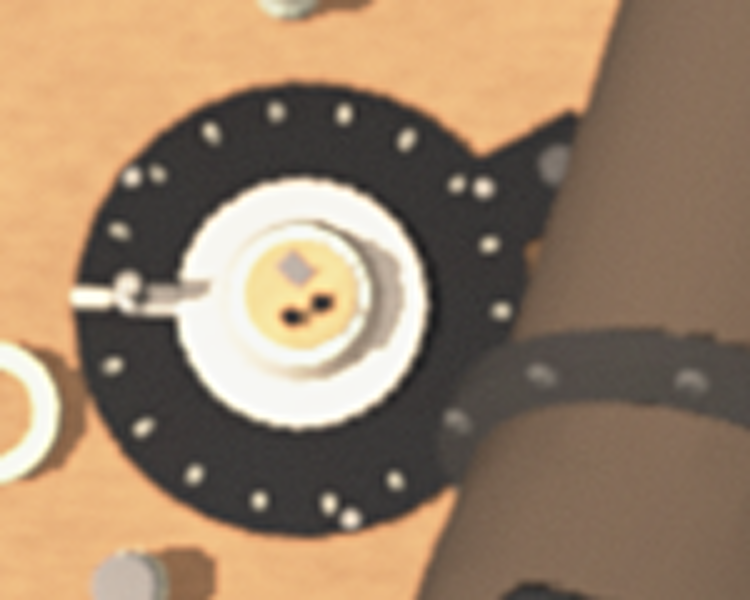

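The post lies on the mark: post top near (128,287), mark near (92,297), predicted post top (125,281). I'll check this numerically.

Run:
```python
from h import *
import pickle
cen=np.array([.5328,.0573])
c=arm.get_image('top')
f=c['frame']; print(f[218:230,192:214].min(2))
ang=lambda X:(np.degrees(np.arctan2(X[1]-cen[1],X[0]-cen[0])).round(2),np.hypot(*(X[:2]-cen)).round(4))
for uv in ((205.6,222),(205.6,222.4),(205.4,221.6)): print(ang(onplane(c,uv,.075)[0]))
s=arm.get_image('scene'); save(cv2.resize(s['frame'][150:200,215:285],None,fx=10,fy=10,interpolation=cv2.INTER_CUBIC),'c5.png')
for q in (86.7,88.7,90.7):
  e=np.r_[np.cos(np.radians(q)),np.sin(np.radians(q))]
  for r,z in ((.1025,.018),(.1025,.012),(.088,.075)): print(q,z,((proj(s,np.r_[cen+r*e,z])-[215,150])*10).round(0))
```

```text
[[125 125 114  86  60  50  55  54  54  55  51  53  56  67  67  54  50  55
   57  52  53  53]
 [125 124 109  79  53  50  55  54  53  52  53  72 103 124 116  85  58  50
   51  53  53  51]
 [124 122 105  73  49  46  49  50  48  47  66 118 163 183 175 132  74  52
   51  50  51  51]
 [126 122 108  85  73  68  63  57  54  52  83 156 204 214 205 160  90  66
   74  78  75  75]
 [126 126 141 151 149 147 137 127 123 111 119 180 217 216 204 161  98  98
  122 127 128 127]
 [125 137 187 226 230 229 226 221 216 198 182 204 212 190 166 128  84 106
  140 154 154 153]
 [127 140 204 242 244 243 243 243 242 230 204 218 220 186 132  86  74  98
  136 157 157 156]
 [125 129 174 212 221 223 222 223 222 196 164 182 225 223 166 106  99 133
  161 171 173 171]
 [124 116 123 133 135 137 138 140 142 125  94 113 179 210 181 142 145 182
  203 206 205 207]
 [124 114  90  71  67  67  67  70  70  63  50  62 106 135 137 124 134 159
  177 177 178 179]
 [123 116  89  58  47  48  47  50  49  51  50  50  54  68  73  73  74  88
   94  94  95  94]
 [128 122  98  62  51  53  52  54  50  54  54  55  50  51  51  50  50  49
   46  49  48  46]]
(np.float64(90.15), np.float64(0.0865))
(np.float64(90.85), np.float64(0.0865))
(np.float64(89.47), np.float64(0.0871))
86.7 0.018 [[421. 234.]]
86.7 0.012 [[421. 247.]]
86.7 0.075 [[397. 129.]]
88.7 0.018 [[412. 231.]]
88.7 0.012 [[413. 244.]]
88.7 0.075 [[390. 126.]]
90.7 0.018 [[404. 228.]]
90.7 0.012 [[404. 241.]]
90.7 0.075 [[382. 124.]]
```

View pics/c5.png

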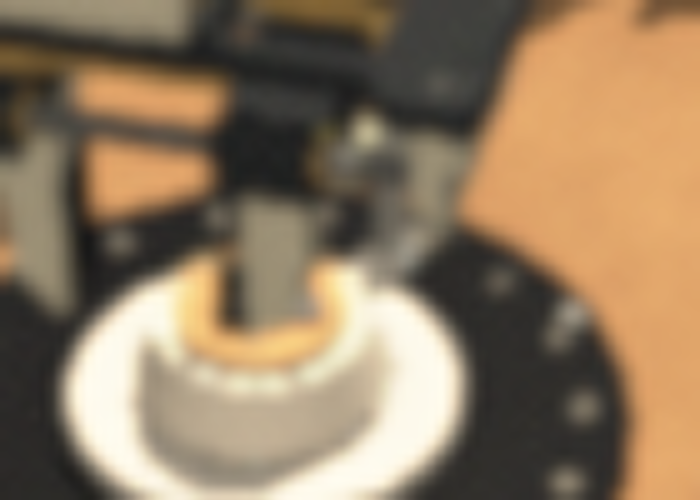

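>>> {"op": "arm_command", "data": {"dp": [[0, -1, 0], [0, -1, 0], [0, -1, 0], [0, -1, 0], [0, -1, 0], [0, -1, 0], [0, -1, 0]], "angular": [[0, 0, 0], [0, 0, 0], [0, 0, 0], [0, 0, 0], [0, 0, 0], [0, 0, 0], [0, 0, 0]], "claw": [0.5, 0.5, 0.5, 0.5, 0.5, 0.5, 0.5]}}

```text
clock: 12.7
position: [0.4469, -0.1673, 0.2051]
ee_rot: [1.951, 2.462, 0.001]
force: [0.3, -0.4, -0.1]
width: 0.502
gripper_force: 0.0
```

Run:
```python
from h import *
import pickle
cen=np.array([.5328,.0573])
s=arm.get_image('scene'); pickle.dump(s,open('scene3.pkl','wb')); I=cv2.resize(s['frame'][150:245,215:290],None,fx=6,fy=6,interpolation=cv2.INTER_CUBIC)
for q in np.arange(8.67,368,20):
  e=np.r_[np.cos(np.radians(q)),np.sin(np.radians(q))]
  u=(proj(s,np.r_[cen+.1086*e,.012])[0]-[215,150]+.5)*6; cv2.circle(I,(int(u[0]),int(u[1])),2,(255,0,0),-1)
e=np.r_[np.cos(np.radians(88.7)),np.sin(np.radians(88.7))]
for r,z in ((.1025,.018),(.088,.075),(.088,.022)):
  u=(proj(s,np.r_[cen+r*e,z])[0]-[215,150]+.5)*6; cv2.circle(I,(int(u[0]),int(u[1])),2,(0,255,0),-1)
save(I,'c6.png')
```

```text
(no output)
```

View pics/c6.png

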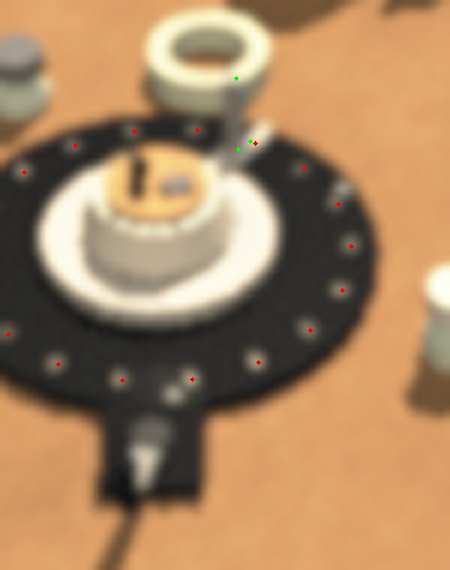

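The predicted marks fall exactly on the seen ones. The post is within about 1° (2 mm) of the long mark, which is good. Now the clamp knob.

>>> {"op": "arm_command", "data": {"dp": [[0.05, 1, 0], [0, 1, 0], [0, 1, 0], [0, 1, 0], [0, 1, 0], [0, 1, 0], [0, 1, 0], [0, 0, 0], [0, 0, 1], [0, 0, 1]], "angular": [[0, 0, 0], [0, 0, 0], [0, 0, 0], [0, 0, 0], [0, 0, 0], [0, 0, 0], [0, 0, 0], [0, 0, 0], [0, 0, 0], [0, 0, 0]], "claw": [0.5, 0.5, 0.5, 0.5, 0.5, 0.5, 0.5, 0.5, 0.5, 0.5]}}

```text
clock: 13.75
position: [0.618, -0.1259, 0.155]
ee_rot: [1.949, 2.462, 0.001]
force: [0.1, 0.7, -0.6]
width: 0.499
gripper_force: 0.0
```

>>> {"op": "arm_command", "data": {"dp": [[0, 0, 1], [0, 0, 1], [0, 0, 0.5], [0, 0, 0]], "angular": [[0, 0, 0], [0, 0, 0], [0, 0, 0], [0, 0, 0]], "claw": [0.5, 0.5, 0.5, 0.5]}}

```text
clock: 14.15
position: [0.6163, -0.1254, 0.0909]
ee_rot: [-1.947, -2.462, 0.003]
force: [0.3, -0.8, 0.3]
width: 0.497
gripper_force: 0.0
```

```bash
python3 st.py .6181 -.1268 .033 13.4
python3 - <<'E'
from h import *
s=arm.get_image('scene'); I=cv2.resize(s['frame'][170:260,195:285],None,fx=6,fy=6,interpolation=cv2.INTER_CUBIC)
save(I,'c7.png')
E
```

```text
t 14.15 pos [ 0.6163 -0.1254  0.0909] yaw_y 13.3 z [-0.003  0.    -1.   ] j [-0.16  0.57  0.41  1.71 -0.27  0.92  0.59] F [ 0.3 -0.8  0.3] w 0.497 gf 0.0
tool units [-0.072  0.063  2.315] rz units -0.010495435565204641
```

View pics/c7.png

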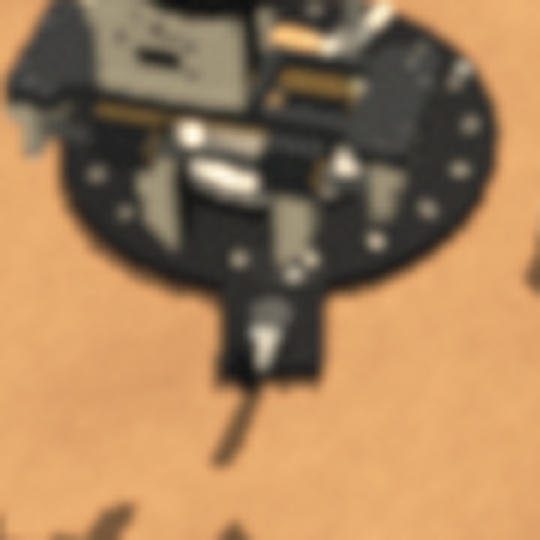

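The gripper is above the clamp, with the hub near (272,312) and the lever running down to about (260,365). Descend and close.

>>> {"op": "arm_command", "data": {"dp": [[-0.07, 0.06, 0.6], [0, 0, 0.6], [0, 0, 0.6], [0, 0, 0.4], [0, 0, 0], [0, 0, 0], [0, 0, 0], [0, 0, 0], [0, 0, 0], [0, 0, 0]], "angular": [[0, 0, 0], [0, 0, 0], [0, 0, 0], [0, 0, 0], [0, 0, 0], [0, 0, 0], [0, 0, 0], [0, 0, 0], [0, 0, 0], [0, 0, 0]], "claw": [0.5, 0.5, 0.5, 0.5, 0.5, 0.35, 0.25, 0.15, 0.08, 0.08], "force": 5}}

```text
clock: 15.2
position: [0.6198, -0.127, 0.0374]
ee_rot: [1.947, 2.465, 0.001]
force: [-0.5, -0.2, 0.1]
width: 0.119
gripper_force: 0.0
```

```bash
python3 st.py .6181 -.1268 .033 13.4
```

```text
t 15.2 pos [ 0.6198 -0.127   0.0374] yaw_y 13.4 z [ 0.001  0.    -1.   ] j [-0.13  0.64  0.38  1.74 -0.31  0.82  0.62] F [-0.5 -0.2  0.1] w 0.119 gf 0.0
tool units [ 0.024 -0.066  0.178] rz units -0.0029040960594587757
```

>>> {"op": "arm_command", "data": {"dp": [[0, 0, 0.1], [0, 0, 0]], "angular": [[0, 0, 0], [0, 0, 0]], "claw": [0.08, 0.08]}}

```text
clock: 15.4
position: [0.6194, -0.1269, 0.0343]
ee_rot: [-1.947, -2.465, 0.0]
force: [-0.8, -0.3, -0.2]
width: 0.082
gripper_force: 0.0
```

```bash
python3 st.py .6181 -.1268 .033 13.4
python3 - <<'E'
from h import *
import pickle
s=pickle.load(open('scene3.pkl','rb')); c=pickle.load(open('top.pkl','rb'))
a=cv2.resize(c['frame'][180:215,275:330],None,fx=10,fy=10,interpolation=cv2.INTER_CUBIC)
b=cv2.resize(s['frame'][205:245,215:270],None,fx=10,fy=10,interpolation=cv2.INTER_CUBIC)
def g(I): return (255*(I/255.)**.5).astype(np.uint8)
e=arm.get_image('scene')['frame']; d=cv2.resize(e[195:245,210:265],None,fx=4,fy=4,interpolation=cv2.INTER_CUBIC)
o=np.zeros((600,790,3),np.uint8); o[:350,:550]=g(a)[:350]; 
o[350:600,:550]=g(b)[100:350]; o[:200,560:780]=g(d)
save(o,'c8.png')
E
```

```text
t 15.4 pos [ 0.6194 -0.1269  0.0343] yaw_y 13.4 z [-0.  0. -1.] j [-0.13  0.64  0.38  1.75 -0.31  0.82  0.62] F [-0.8 -0.3 -0.2] w 0.082 gf 0.0
tool units [ 0.016 -0.05   0.052] rz units -0.0025762222039353118
```

View pics/c8.png

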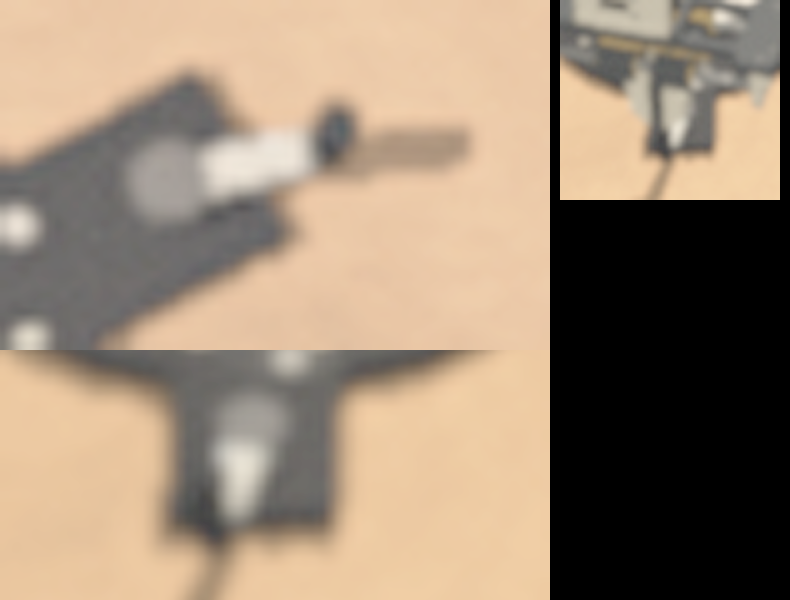

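Run:
```python
from h import *
import pickle
s=pickle.load(open('scene3.pkl','rb')); c=pickle.load(open('top.pkl','rb'))
print('TCP scene',proj(s,arm.observe()['position']),'knob est',[proj(s,[.6181,-.1268,z])[0].round(1) for z in (.024,.034,.05)])
print('hub',proj(s,[.6079,-.084,.03]))
for uv in ((308.8,191.8),(307.7,195.5)):
  for z in (.05,.034,.024): 
    X=onplane(c,uv,z)[0]; print(uv,z,X.round(4),proj(s,X).round(1),np.hypot(*(X[:2]-[.6079,-.084])).round(4))
print(s['frame'][222:238,230:246].max(2))
P=cloud(s); print((P[222:238,230:246,2]*1000).round().astype(int))
P=cloud(c); print((P[186:202,298:314,2]*1000).round().astype(int)); print(c['frame'][186:202,298:314].max(2))
```

```text
TCP scene [[235.71844138 230.05279654]] knob est [array([235.5, 232.2]), array([235.4, 230. ]), array([235.1, 226.3])]
hub [[239.59293595 220.74999625]]
(308.8, 191.8) 0.05 [ 0.6203 -0.1276  0.05  ] [[235.6 226.7]] 0.0453
(308.8, 191.8) 0.034 [ 0.6236 -0.1295  0.034 ] [[236.5 231.2]] 0.0482
(308.8, 191.8) 0.024 [ 0.6257 -0.1307  0.024 ] [[237.  233.9]] 0.05
(307.7, 195.5) 0.05 [ 0.6102 -0.1245  0.05  ] [[233.2 224.9]] 0.0406
(307.7, 195.5) 0.034 [ 0.6133 -0.1264  0.034 ] [[234.1 229.3]] 0.0427
(307.7, 195.5) 0.024 [ 0.6153 -0.1276  0.024 ] [[234.6 232. ]] 0.0442
[[190 143  84  49  45  47  64  88 101 106 107 105  98  76  56  46]
 [198 149  88  50  43  46  67  98 114 116 112 104  89  70  52  46]
 [198 151  88  48  42  49  84 129 152 154 141 113  81  56  47  46]
 [198 150  87  49  42  51  97 155 190 194 173 128  79  51  47  47]
 [198 150  86  45  40  47  84 144 196 208 180 123  71  49  46  47]
 [195 146  85  45  37  40  63 124 185 200 163 101  55  44  45  48]
 [183 133  77  41  32  33  51 113 173 182 135  78  45  45  47  48]
 [168 114  64  34  30  24  46 107 160 157 110  60  44  47  46 
[... 2548 characters left out ...]
  97  57  67 123 197 225 225]
 [ 97 130 168 203 216 214 208 178 118  60  43  43  98 180 202 195]
 [107 129 158 200 218 214 204 158  86  45  45  43  86 149 157 143]
 [174 179 192 214 220 219 211 160  78  33  36  53  88 120 128 121]
 [217 217 216 218 218 220 215 166  89  41  37  73 103 121 124 122]
 [223 221 220 217 215 217 208 168 108  66  70  92 115 122 129 136]
 [217 218 208 191 177 177 170 152 131 120 120 126 131 140 165 181]
 [173 169 159 136 123 124 140 167 181 182 182 183 183 186 206 217]
 [ 97  86  79  76  94 122 164 202 215 217 217 216 216 219 220 221]
 [ 41  36  43  53  83 126 180 213 221 218 218 217 218 218 219 219]
 [ 42  44  44  48  68 108 160 200 217 217 216 217 217 217 215 216]]
```

Run:
```python
from h import *
import pickle
s=arm.get_image('scene'); P=cloud(s)
print((P[214:240,226:250,2]*1000).round().astype(int))
m=(P[...,2]>.015)&(P[...,2]<.1)&(abs(P[...,0]-.62)<.06)&(abs(P[...,1]+.12)<.06)
Q=P[214:240,226:250]
for z0,z1 in ((.028,.036),(.036,.044),(.044,.054)):
    q=Q[(Q[...,2]>z0)&(Q[...,2]<z1)]; print(z0,len(q)); print((q[:,:2]*1000).round().astype(int).tolist())
```

```text
[[134 136 132 112 110 109 138 140 139 142 142 144 144 145 147 146 143 143
  141 141 140 142 142 140]
 [133 132 129 105 108 104 136 136 138 138 136 139 140 143 139 141 139  13
  137 138 140 143 139 140]
 [ 99  98 101 102 103 106 131 133 133 133 134 137 136 138 137 135 134  11
   14  11  10  12  14 136]
 [ 96  96  98  98  98  96 100  88  79 100 103 128 131 132 132 136  89  13
   13  14  13  13  14  11]
 [ -1  91  96  95  94  93  92  84  79  96  96 101  99 101 100  98  81  12
   14  15  13  14  13   5]
 [  1  87  85  91  90  92  92  85  73  92  94  96  96  99  95  93  79  10
   11  14   9  13  12   1]
 [  2  82  82  86  88  88  85  79  72  87  90  92  92  95  95  87  72  11
   14  11  13  10  12   2]
 [  0  78  80  82  84  82  80  76  66  85  84  87  90  86  88  82  28  10
   10   9  11  13  14   1]
 [  0  76  76  78  77  78  78  72  67  77  81  83  85  85  84  75  27  15
   13  13  10  10  12   2]
 [  0  -2  71  71  73  74  73  68  13  76  79  79  80  80  81  26  24  13
   14  13  17  11  11   4]
 [ -2  -1   0  69  70  65  70  63  13  70  75  72  75  76  77  27  25  11
   13  14  14  1
[... 1257 characters left out ...]
  3   1   2  -1   1   2   3   4   3   1
    1   0  -2  -2   1   1]
 [  1   2   2   0   2   1   1   2  -1   5   1   1  -2   2  -2   2   1   1
    2   1   1   2   0  -1]
 [  0   0   0   0   2   1   1   0  -1  -3  -1   1   3   1   1   1   2   2
   -3   2  -2   2  -2   1]]
0.028 7
[[614, -80], [625, -129], [619, -136], [623, -132], [626, -131], [622, -136], [625, -135]]
0.036 11
[[614, -133], [626, -129], [615, -135], [620, -136], [622, -135], [623, -132], [627, -131], [618, -134], [622, -135], [624, -133], [623, -137]]
0.044 13
[[613, -126], [615, -134], [617, -132], [620, -131], [624, -125], [616, -136], [619, -135], [621, -133], [624, -132], [625, -128], [621, -138], [624, -137], [623, -131]]
```

Run:
```python
from h import *
s=arm.get_image('scene'); P=cloud(s); z=np.array(s['z_map'])
for v,us in ((218,range(226,243)),(222,range(226,243)),(225,range(228,243)),(226,range(228,243))):
    print(v,[tuple((P[v,u]*1000).round().astype(int).tolist()) for u in us])
t=arm.get_image('top'); p=arm.observe()['position']
print(proj(t,p),proj(s,p))
```

```text
218 [(548, -70, 2), (601, -141, 90), (606, -143, 94), (609, -143, 96), (611, -139, 93), (613, -138, 93), (617, -138, 95), (614, -129, 86), (613, -122, 79), (626, -136, 97), (629, -135, 98), (631, -134, 98), (634, -133, 98), (639, -135, 102), (642, -135, 104), (640, -126, 96), (638, -117, 86)]
222 [(556, -84, 0), (601, -143, 76), (602, -140, 73), (607, -141, 76), (611, -141, 78), (611, -137, 74), (614, -136, 75), (616, -133, 73), (612, -122, 62), (623, -133, 77), (629, -137, 83), (633, -137, 85), (633, -133, 81), (637, -133, 83), (642, -135, 87), (637, -123, 75), (617, -85, 30)]
225 [(571, -96, 4), (571, -90, -2), (611, -143, 67), (613, -140, 66), (615, -138, 65), (615, -132, 59), (594, -96, 15), (625, -138, 69), (628, -137, 70), (632, -137, 72), (633, -134, 70), (637, -134, 72), (615, -95, 24), (617, -91, 22), (619, -89, 22)]
226 [(572, -98, 2), (575, -97, 2), (577, -94, 1), (613, -141, 62), (613, -136, 57), (593, -100, 14), (616, -129, 52), (623, -134, 61), (627, -135, 63), (629, -134, 63), (633, -134, 65), (616, -101, 26), (618, -100, 26), (617, -92, 18), (619, -89, 17)]
[[307.94734385 193.18732856]] [[235.74907394 230.05004203]]
```

The depth data shows the fingertips are really at z≈0.06 (TCP reads 0.034), above the knob's 0.050 top. So the tips sit about 26 mm above the reported TCP and nothing was gripped. I'll open, then go lower in small steps while watching the force.

>>> {"op": "arm_command", "data": {"dp": [[0, 0, 0], [0, 0, 0], [0, 0, 0], [-0.1, 0, 0], [0, 0, 0.2], [0, 0, 0.2], [0, 0, 0.2], [0, 0, 0]], "angular": [[0, 0, 0], [0, 0, 0], [0, 0, 0], [0, 0, 0], [0, 0, 0], [0, 0, 0], [0, 0, 0], [0, 0, 0]], "claw": [0.25, 0.4, 0.5, 0.5, 0.5, 0.5, 0.5, 0.5]}}

```text
clock: 16.4
position: [0.6195, -0.1292, 0.0185]
ee_rot: [-1.947, -2.464, 0.001]
force: [-0.2, -0.2, 0.3]
width: 0.497
gripper_force: 0.0
```

```bash
python3 st.py .619 -.1295 .008 13.4
python3 - <<'E'
from h import *
s=arm.get_image('scene'); P=cloud(s); 
print((P[216:240,222:252,2]*1000).round().astype(int))
E
```

```text
t 16.4 pos [ 0.6195 -0.1292  0.0185] yaw_y 13.4 z [-0.002  0.    -1.   ] j [-0.12  0.66  0.37  1.75 -0.32  0.79  0.63] F [-0.2 -0.2  0.3] w 0.497 gf 0.0
tool units [-0.006 -0.019  0.421] rz units -0.0030888623243837308
[[122 101 122 122 124 123 126 124 125 125 126 128 125 128 128 128 127 131
  135 134 132 133 133 132 133 134 133 130 121 111]
 [113  94  96  91  90  82   9   8 122 124 121 124 125 126 125 126 126 133
  134 134 132 135 135 131 133 133 133 127 118 112]
 [ 94  90  91  90  85  81   5   3   7   3  14  10   9 123 124 122 124 132
  132 130 132 132 132 132 132 131 133 129 128   3]
 [ 85  89  88  90  85  75   0   3   2   4  11  15  15  10  10  12  12 130
  128 128 131 129 132 131 133 132 130 124 127 127]
 [ 80  83  81  83  82  69   4   2   3   1  11  11  12  11  13  11  26 124
  122 125 123 126 128 127 127 129 127 123 125 124]
 [ 80  75  77  78  75  68  59   1   1  -1  10  16   9  15   9  24  25 119
  118 118 121 124 121 121 120 122 123 119   0 120]
 [ 73  73  73  74  72  64  57   0   0   9  11  14   9   8  10  28  27  24
  118 119 115 118 119 120 119 118 119   1   1   1]
 [ 67 
[... 1419 characters left out ...]
 26  27  25  23  -1   0
    0   2  -1   4  -2   1   1   2  -1   2  -1   1]
 [  2   0   3   1   2   2   2   1   1   1  -1  -3  18  22  17  20  -1   4
    1   2   1   0   0   0   2   0  -2  -3   2   6]
 [  0   1   2   0   2  -1   1   0   2  -3   0   2   3   0  -1  -2  -1   2
   -2   0  -3   2   0   3   2  -1   2  -1  -2  -2]
 [ -1  -1   1   1   3   1  -2  -1   0  -2   1   2   4   0   3  -3   1   4
   -1   3   2   2  -1  -1  -1  -2  -1   3   0   3]
 [  4   0   4   3  -1   1   3  -1   3   3  -1   3  -2   4   0   0   2   3
    3  -1  -4   0  -1   1   2  -3   0   0   2   2]
 [  2   1   1   1  -1   3   1  -1   0   0  -2   0   0   1  -2   1  -1  -1
    2   5   0  -1  -1   0   2   3   0   1   3   2]]
```

>>> {"op": "arm_command", "data": {"dp": [[0, 0, 0.2], [0, 0, 0.2], [0, 0, 0.1], [0, 0, 0]], "angular": [[0, 0, 0], [0, 0, 0], [0, 0, 0], [0, 0, 0]], "claw": [0.5, 0.5, 0.5, 0.5]}}

```text
clock: 16.85
position: [0.6198, -0.1293, 0.0065]
ee_rot: [-1.947, -2.464, 0.001]
force: [-1.8, 0.2, 0.2]
width: 0.5
gripper_force: 0.0
```

>>> {"op": "arm_command", "data": {"dp": [[0, 0, 0], [0, 0, 0], [0, 0, 0], [0, 0, 0], [0, 0, 0], [0, 0, 0]], "angular": [[0, 0, 0], [0, 0, 0], [0, 0, 0], [0, 0, 0], [0, 0, 0], [0, 0, 0]], "claw": [0.35, 0.25, 0.15, 0.08, 0.08, 0.08]}}

```text
clock: 17.45
position: [0.6205, -0.1295, 0.0073]
ee_rot: [1.947, 2.465, 0.0]
force: [0.7, -0.7, -0.5]
width: 0.15
gripper_force: 5.0
```

```bash
python3 st.py .619 -.1295 .006 13.4
```

```text
t 17.45 pos [ 0.6205 -0.1295  0.0073] yaw_y 13.4 z [ 0.001 -0.    -1.   ] j [-0.12  0.68  0.36  1.76 -0.32  0.77  0.64] F [ 0.7 -0.7 -0.5] w 0.150 gf 5.0
tool units [ 0.014 -0.058  0.051] rz units -0.0033080856801603886
```

The knob is gripped (14 mm). Swing it clockwise.

>>> {"op": "arm_command", "data": {"dp": [[0, 0, 0], [0.003, -0.102, 0], [0.003, -0.102, 0], [0.003, -0.102, 0], [0.003, -0.102, 0], [0.003, -0.102, 0], [0.003, -0.102, 0], [0.003, -0.102, 0], [0.003, -0.102, 0], [0.003, -0.102, 0]], "angular": [[0, 0, -0.2], [0, 0, 0.378], [0, 0, 0.378], [0, 0, 0.378], [0, 0, 0.378], [0, 0, 0.378], [0, 0, 0.378], [0, 0, 0.378], [0, 0, 0.378], [0, 0, 0.378]], "claw": [0.08, 0.08, 0.08, 0.08, 0.08, 0.08, 0.08, 0.08, 0.08, 0.08]}}

```text
clock: 18.45
position: [0.598, -0.1293, 0.0072]
ee_rot: [2.478, 1.93, 0.001]
force: [2.2, 1.1, -2.0]
width: 0.15
gripper_force: 5.0
```

>>> {"op": "arm_command", "data": {"dp": [[0.003, -0.102, 0], [0.003, -0.102, 0], [0.003, -0.102, 0], [0.003, -0.102, 0], [0.003, -0.102, 0], [0.003, -0.102, 0], [0.003, -0.102, 0], [0, 0, 0]], "angular": [[0, 0, 0.378], [0, 0, 0.378], [0, 0, 0.378], [0, 0, 0.378], [0, 0, 0.378], [0, 0, 0.378], [0, 0, 0.378], [0, 0, 0]], "claw": [0.08, 0.08, 0.08, 0.08, 0.08, 0.08, 0.08, 0.08]}}

```text
clock: 19.25
position: [0.5816, -0.1214, 0.0072]
ee_rot: [-2.809, -1.406, -0.001]
force: [1.1, 1.5, 1.1]
width: 0.153
gripper_force: 5.0
```

```bash
python3 st.py .5723 -.1116 .0067 -52.2; python3 -c "
import numpy as np
from cell import arm
p=arm.observe()['position'][:2]-[.6079,-.084];print(np.hypot(*p),np.degrees(np.arctan2(p[1],p[0])))"
```

```text
t 19.25 pos [ 0.5816 -0.1214  0.0072] yaw_y -36.8 z [ 0.  0. -1.] j [-0.29  0.68  0.6   1.88 -0.54  0.76 -0.03] F [1.1 1.5 1.1] w 0.153 gf 5.0
tool units [ 0.089 -0.533  0.021] rz units 1.7871364157013048
0.04569245239373627 -125.10812755853983
```

>>> {"op": "arm_command", "data": {"dp": [[0.003, -0.102, 0], [0.003, -0.102, 0], [0.003, -0.102, 0], [0.003, -0.102, 0], [0.003, -0.1, 0], [0, 0, 0]], "angular": [[0, 0, 0.378], [0, 0, 0.378], [0, 0, 0.378], [0, 0, 0.378], [0, 0, 0.378], [0, 0, 0]], "claw": [0.08, 0.08, 0.08, 0.08, 0.08, 0.08]}}

```text
clock: 19.85
position: [0.5737, -0.1133, 0.0073]
ee_rot: [2.978, 0.994, 0.002]
force: [4.9, -1.2, -2.5]
width: 0.147
gripper_force: 5.0
```

```bash
python3 st.py .5723 -.1116 .0067 -52.2; python3 -c "
import numpy as np
from cell import arm
p=arm.observe()['position'][:2]-[.6079,-.084];print(np.hypot(*p),np.degrees(np.arctan2(p[1],p[0])))"
```

```text
t 19.85 pos [ 0.5737 -0.1133  0.0073] yaw_y -53.1 z [ 0.002 -0.001 -1.   ] j [-0.35  0.69  0.68  1.91 -0.61  0.77 -0.25] F [ 4.9 -1.2 -2.5] w 0.147 gf 5.0
tool units [-0.003 -0.089  0.025] rz units -0.10135925729207962
0.04506816368723937 -139.3701157567571
```

>>> {"op": "arm_command", "data": {"dp": [[0, 0, 0], [0, 0, 0], [0, 0, 0], [0, 0, -0.5], [0, 0, -1], [0, 0, -1], [0, 0, -1], [0, 0, -1], [0, 0, -1], [0, 0, -1]], "angular": [[0, 0, 0], [0, 0, 0], [0, 0, 0], [0, 0, 0], [0, 0, 0], [0, 0, 0], [0, 0, 0], [0, 0, 0], [0, 0, 0], [0, 0, 0]], "claw": [0.25, 0.35, 0.4, 0.4, 0.4, 0.4, 0.4, 0.4, 0.4, 0.4]}}

```text
clock: 20.85
position: [0.5721, -0.1133, 0.1715]
ee_rot: [-2.98, -0.993, -0.0]
force: [-0.1, -0.7, 0.0]
width: 0.401
gripper_force: 0.0
```

>>> {"op": "arm_command", "data": {"dp": [[-1, -0.5, -0.5], [-1, -0.5, -0.5], [-1, -0.5, -0.5], [-1, -0.5, -0.5], [-1, -0.5, 0], [-1, -0.5, 0], [-1, -0.5, 0], [-1, -0.5, 0], [0, 0, 0], [0, 0, 0]], "angular": [[0, 0, 0], [0, 0, 0], [0, 0, 0], [0, 0, 0], [0, 0, 0], [0, 0, 0], [0, 0, 0], [0, 0, 0], [0, 0, 0], [0, 0, 0]], "claw": [0.4, 0.4, 0.4, 0.4, 0.4, 0.4, 0.4, 0.4, 0.4, 0.4]}}

```text
clock: 21.85
position: [0.3524, -0.1529, 0.2201]
ee_rot: [-2.979, -0.993, -0.004]
force: [0.6, 0.5, 0.5]
width: 0.401
gripper_force: 0.0
```

```bash
python3 st.py
python3 - <<'E'
from h import *
c=arm.get_image('top'); P=cloud(c); cen=np.array([.5328,.0573]); piv=np.array([.6079,-.084])
def cent(c0,r,z0,z1,zp):
    d=np.hypot(*(P[...,:2]-c0).transpose(2,0,1)); m=(d<r)&(P[...,2]>z0)&(P[...,2]<z1); v,u=np.nonzero(m)
    return onplane(c,[u.mean(),v.mean()],zp)[0,:2],m.sum()
k,n=cent(np.array([.573,-.112]),.03,.042,.06,.05); d=k-piv; print('knob',k,n,np.hypot(*d),'theta',np.radians(-62-np.degrees(np.arctan2(d[1],d[0]))))
q,n=cent(np.array([.535,.145]),.025,.066,.085,.075); d=q-cen; print('post',q,n,np.hypot(*d),np.degrees(np.arctan2(d[1],d[0])))
save(cv2.resize(c['frame'][160:290,180:330],None,fx=4.5,fy=4.5,interpolation=cv2.INTER_CUBIC),'c9.png')
E
```

```text
t 21.85 pos [ 0.3524 -0.1529  0.2201] yaw_y -53.1 z [ 0.002  0.002 -1.   ] j [-0.74 -0.07  1.    2.13  0.07  1.05 -0.7 ] F [0.6 0.5 0.5] w 0.401 gf 0.0
knob [ 0.57393953 -0.10905916] 23 0.04220515340902136 theta 1.4237815282545747
post [0.53460997 0.14452584] 14 0.08724461500713328 88.81126249674026
```

View pics/c9.png

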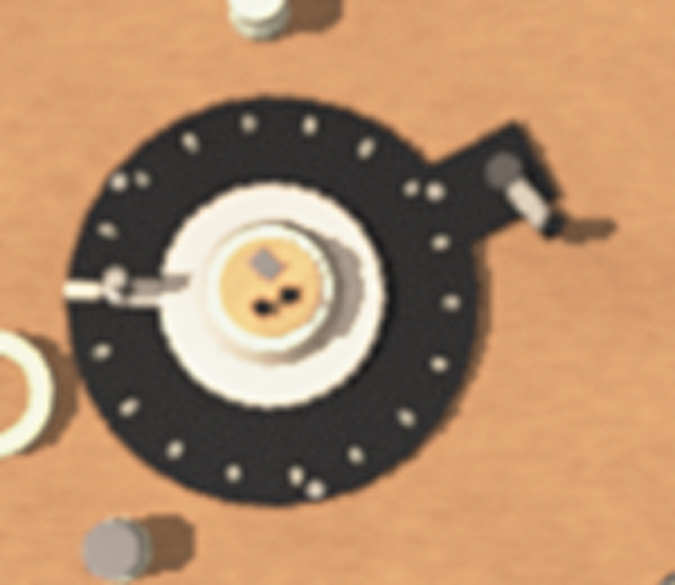

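The pointer is on the long mark (post at 88.8°, mark at 88.7°). The clamp lever at (503,170)→(553,222) is home (θ≈1.4), and the hull is centred. Handing in.

```bash
python3 -c "
from cell import arm
print(arm.sign_off())"
```

```text
the job is handed in; nothing more can be done
None
```

I handed the job in at about 22 s: the pointer is on the long mark (post at 88.8°, mark at 88.7°), the clamp was then swung to about 1.4 rad, and in the last picture the hull is still centred; the sign-off returned no verdict.

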